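# Unclip the spray wand and lay it in the rinse pan

## Task

Unclip the spray wand from its socket for washing: press the release button on top of the socket down and, still holding it down, draw the wand straight back off the socket along the stand, then pick the wand up and lay it gently, right side up and lengthwise, flat in the steel rinse pan. How high the button stands differs from time to time, so feel for it; do not force the button, yank at the catch or disturb the other bar things.

Things in the scene. Friction and masses are not known exactly. Their poses are not given: they have to be found in the camera images.
- dock: Fixed steel socket block holding a spray wand. Origin on the stand, where the seated wand's origin is, 37 mm before the mouth. +x runs into the block (away from the robot), z up; the wand comes off along -x, level. Block: x = 37 to 101 mm, 84 wide, 30 high; 4 mm foot plate to x = 113, 110 wide; inlet stub behind. Left or right of the stand's middle. Over 25 N on it or its button breaks it.
- button_mid (a point): Point fixed to the DOCK at (62, 0, 56) mm: middle of the release button's top at its AVERAGE height; it does not follow the button. The button is a flat dark-metal plate on the roof, x = 37 to 87 mm, 40 mm wide. Its real top lies up to 12 mm higher or lower, different each time: feel for it. It is pressed straight down; see socket_mouth for its spring.
- socket_mouth (a point): Middle of the socket's mouth, (37, 0, 18) mm in the dock frame. The button's spring: 2.5 N at first, 1 N more per mm; the catch lets go 7 mm down (9.5 N), hard stop 8.5 mm down (11 N). Keep it down until the wand has moved 5 mm; it springs up when let go. The tongue is clear of the socket after 48 mm. Over 25 N between wand and dock breaks the catch.
- wand: Loose spray wand, about 0.16 kg. Origin on its underside; x lengthwise towards its tongue (axes as the dock's while clipped in), z up. Grey plastic grip body x = -65 to 35 mm, 36 wide, 28 high; steel spray tip to x = -80; steel tongue 28 wide to x = 85, z = 14 to 22 mm, with a catch bar under its end to z = 6. It lies on the stand, also while clipped in.
- wand_grip (a point): Centre of the wand's grip body, at (-15, 0, 14) mm in the wand frame, same axes; near the centre of mass. Graspable across its 36 mm width (y).
- wand_tab (a point): On the wand's thumb tab: upper middle of the rear face (the face to the button), (34, 0, 60) mm in the wand frame, same axes. The tab is an upright plate, x = 27 to 34 mm, 44 wide, up to z = 72 mm, 3 mm in front of the button when clipped in. Fingertips that stand on the button behind the tab can draw the wand off by it.
- pan: Fixed open steel rinse pan, 226 mm along its x, 156 along its y, 26 high, walls and floor 3 mm thick. Origin at the centre of its underside on the stand, z up. The 165 mm wand lies in it lengthwise along the pan's x, on the floor at z = 3 mm. On the other side of the stand's middle from the dock.
- wine_a: Bystander, leave alone: standing wine bottle, 74 wide, 299 tall, on the left at the back (mm). Origin: its own reference point; not needed.
- wine_b: Bystander, leave alone: standing wine bottle, 74 wide, 299 tall, on the right at the back (mm). Origin: its own reference point; not needed.
- bitters_a: Bystander, leave alone: small brown bottle with a pointed cap, 47 wide, 138 tall, back left (mm). Origin: its own reference point; not needed.
- tumbler_0: Bystander, leave alone: clear straight glass, 68 wide, 102 tall, back middle (mm). Origin: its own reference point; not needed.
- jigger: Bystander, leave alone: hourglass-shaped metal measure, 41 wide, 97 tall, back, right of the glass (mm). Origin: its own reference point; not needed.
- shaker_1: Bystander, leave alone: plain metal cup, 68 wide, 133 tall, left side (mm). Origin: its own reference point; not needed.
- salt_cellar: Bystander, leave alone: round wooden pot with a lid, 70 wide, 67 tall, back right (mm). Origin: its own reference point; not needed.
- lime_0: Bystander, leave alone: a lime, about 50 long, 42 tall, in the middle towards the back (mm). Origin: its own reference point; not needed.
- stopper_0: Bystander, leave alone: black bottle stopper, 33 wide, 48 tall, standing in the middle near the front edge (mm). Origin: its own reference point; not needed.

How it is judged:
By the outcome, as a careful person would: the job done as asked, in the order asked, and still so for the second after the job is handed in, with the robot touching nothing.
It also fails if it takes over 54 s, if anything falls off the work surface, if the arm or the gripper's body presses on something with over 40 N, if the wrist force passes 120 N, or if a joint passes its speed limit or range.

## Robot

A 6-joint arm with a two-finger parallel gripper is mounted at the origin on a cart in front of the work surface, level with it; the furniture and walls round the work are solid. World frame = base frame: x ahead of the robot, y to its left, z up, the work surface at z = 0. Lengths are in m, angles in rad, forces in N, time in s.
With the tool pointing down it reaches from about 0.375 to 0.975 m from the base axis. Payload 3.8 kg.
Tool frame: the origin (TCP) lies midway between the tips of the shut fingers; the grasp point (between the pads) lies 19 mm behind it; z points along the fingers, x is the direction in which the jaws open and shut, and the axes are right-handed (so a half turn about z gives the same grasp; the last joint's range is limited). The gripper opens to 88 mm and grips with 3 to 60 N. Pads are 18 mm wide; open, the fingers measure 123 mm over their backs; the gripper's body (75 mm by 187 mm) begins 45 mm behind the grasp point.
Start: joints at [1.106, 0.264, 1.604, -0, 1.274, -0.037], TCP at [0.28, 0.614, 0.239] pointing down, gripper open.
Joint ranges: [-2.63, 2.63], [-0.94, 2.18], [0.31, 2.57], [-1.31, 4.45], [0, 2.66], [-2.55, 2.55]. Speed limits (rad/s): [2.57, 2.57, 3.14, 3.14, 3.14, 3.14].

## Interface

Orientations are given as a rotation vector (axis times angle).
In Python, from cell import r gives the robot as it stands.
- The arm moves only by the tool send_rows, never from a script. Its argument "targets" is a list of rows, each an object of numbers: "jaw": the opening, from 0 (shut) to 1 (fully open); "dx", "dy", "dz": the shift along the tool's x, y, z in units of 50 mm (1.0 is 50 mm); "rx", "ry", "rz": the turn, a rotation vector about the tool's x, y, z in degrees. A call has 1 to 10 rows; each row shifts and turns the commanded pose from where the row before left it, along the tool's axes as they then stand; what a row does not reach is not made up. A row lasts 1/8 s, in which the tool goes at most 62.5 mm and 10.7 degrees, less where a joint would pass 70% of its speed; a pose out of reach is approached as far as the arm can. A call is refused whole if a number of a shift passes 1 or a number of a turn 10.7, either way. A call with a gripper value outside its range is refused whole. The fingers move at their own pace and stop on an object; "squeeze" is the grip in N (left out, the last holds). Time passes only in rows, so rows that do not move let the fingers close. It gives the time, the measured TCP pose, the force and the opening at its end, in the units of the state.
- r.state(): the state, without advancing time (a new reading comes with each control period).
- r.grab_frame(name): name is "scene" or "side" or "wrist"; returns (picture, depth): 384x512x3 uint8, red, green, blue; 384x512 float32, m along the optical axis (not along the pixel's ray), 0 where there is no reading.
- r.camera_info(name): a dict with "K" (3x3 intrinsics, pixels), "extrinsics" (4x4, takes a point from camera to world coordinates). Camera axes: x right, y down, z forward; pixel columns grow to the right and rows downward; lengths in m; the calibration is good to about 2 mm. A picture is of the moment at which its call begins: read the wrist's pose just before it. camera_info takes no time and is no camera call; for the wrist camera it gives the pose at the moment of the call.
- r.finish_job(): hands the job in, once; it reports no verdict.
The state is a dict: "t": time; "joint_pos": joint angles; "qvel": joint speeds; "effort": joint torques, N m; "position": TCP position; "tool_rot": TCP orientation; "force": force on the tool from outside, world axes, zero at the start; "wrist_torque": the same for the moment, N m; "finger_gap": finger opening in m.
Only numpy, scipy, OpenCV 4.12 (cv2) and the standard library are available. Lean on these libraries where they do the work, as an engineer would, in place of code of your own. Each camera call takes 0.05 s, during which the arm holds its last target. There are 200 camera calls.

## Working session

There is one attempt and no reset: what is moved stays moved. The work goes in short steps, Python scripts to look and compute and a tool call to move; the robot and the scene stay as the last step left them, time stands still between calls to the robot, and variables do not carry over. Pictures are saved under pics/ and viewed, about 8 in all and at most 12, crops included, and the job is handed in when it is done.

Besides the shell and the picture viewer there is one more tool, called as name([rows], argument=value, ...), one row to a line, values as JSON. send_rows: Moves the arm, as the interface text tells. Its arguments: {"type":"object","properties":{"targets":{"type":"array","items":{"type":"object","properties":{"jaw":{"type":"number"},"dx":{"type":"number"},"dy":{"type":"number"},"dz":{"type":"number"},"rx":{"type":"number"},"ry":{"type":"number"},"rz":{"type":"number"}}}},"squeeze":{"type":"number"}},"required":["targets"]}

```bash
ls; mkdir -p pics; python3 - <<'E'
from cell import r
import cv2,numpy as np
s=r.state();print(s)
for n in("scene","side"):
    p,d=r.grab_frame(n);cv2.imwrite(f"pics/{n}0.png",p[:,:,::-1]);np.savez(f"{n}0.npz",p=p,d=d,K=r.camera_info(n)["K"],E=r.camera_info(n)["extrinsics"])
    print(n,np.round(r.camera_info(n)["K"],1).tolist(),np.round(r.camera_info(n)["extrinsics"],3).tolist())
E
```

```text
pics
{'t': 0.0, 'joint_pos': array([ 1.10612818e+00,  2.64772443e-01,  1.60533068e+00, -5.08166412e-06,
        1.27368475e+00, -3.68980699e-02]), 'qvel': array([ 1.20437988e-04, -6.77114707e-04, -3.10165148e-04,  1.39745085e-03,
        3.16598606e-05,  5.91257858e-04]), 'effort': array([-2.29118254e-03, -5.02112603e+01, -3.56871951e+01,  7.25178584e-02,
        2.93620722e-02, -1.75826654e-04]), 'position': array([0.27971264, 0.61356192, 0.23739839]), 'tool_rot': array([ 2.64139499,  1.69869818, -0.00296214]), 'force': array([-0.28370719,  0.94205246,  0.4317358 ]), 'wrist_torque': array([0.0192586 , 0.05672734, 0.01604278]), 'finger_gap': 0.08790160259073802}
scene [[442.7, 0.0, 261.2], [0.0, 442.7, 188.5], [0.0, 0.0, 1.0]] [[-0.954, 0.247, -0.167, 0.788], [0.298, 0.814, -0.499, 0.64], [0.013, -0.526, -0.85, 1.232], [0.0, 0.0, 0.0, 1.0]]
side [[498.5, 0.0, 254.0], [0.0, 498.5, 194.8], [0.0, 0.0, 1.0]] [[0.279, -0.646, 0.71, -0.519], [-0.96, -0.183, 0.211, -0.344], [-0.007, -0.741, -0.671, 1.107], [0.0, 0.0, 0.0, 1.0]]
```

View pics/scene0.png

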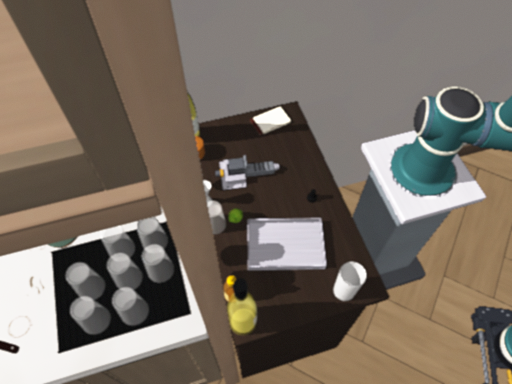

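View pics/side0.png

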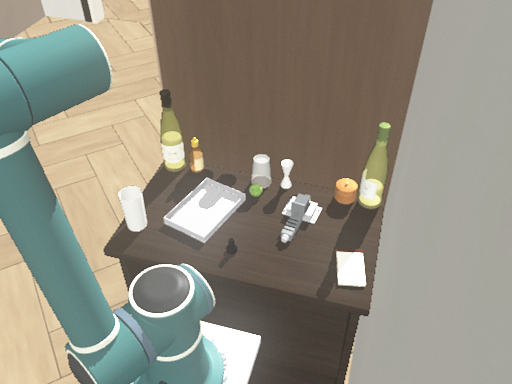

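The scene view shows the dock near (233,173), with the wand reaching to (278,167) and the pan around (287,243). In the side view the dock is near (300,208), the wand tip near (287,236) and the pan near (206,209).

```bash
cat > h.py <<'E'
import numpy as np,cv2
def cloud(d,K,E):
    v,u=np.indices(d.shape); P=np.stack([(u-K[0,2])/K[0,0]*d,(v-K[1,2])/K[1,1]*d,d],-1)
    W=P@E[:3,:3].T+E[:3,3]; W[d<=0]=np.nan; return W
def load(n):
    z=np.load(f"{n}.npz"); return z["p"],z["d"],z["K"],z["E"],cloud(z["d"],z["K"],z["E"])
E
python3 - <<'E'
from h import *
for n,boxes in(("scene0",{"dock":(205,145,300,200),"pan":(238,208,335,280)}),("side0",{"dock":(270,185,330,250),"pan":(155,170,255,245)})):
    p,d,K,E,W=load(n)
    for k,(a,b,c,e) in boxes.items():
        w=W[b:e,a:c].reshape(-1,3); col=p[b:e,a:c].reshape(-1,3)
        zt=w[(w[:,2]<.005)&(w[:,2]>-.02)]; print(n,k,"table z",np.median(zt[:,2]))
        lo,hi=((.008,.035) if k=="pan" else (.012,.09))
        m=(w[:,2]>lo)&(w[:,2]<hi); q=w[m]; 
        rect=cv2.minAreaRect((q[:,:2]*1000).astype(np.float32)); print(len(q),rect, q.min(0).round(3),q.max(0).round(3))
        for z0 in np.arange(0,.09,.01):
            s=w[(w[:,2]>z0)&(w[:,2]<=z0+.01)]
            if len(s)>5: print(round(z0,2),len(s),np.percentile(s[:,:2],[3,50,97],axis=0).round(3).tolist())
    a,b,c,e=boxes["dock"]; cv2.imwrite(f"pics/{n}c.png",cv2.resize(p[b-8:e+8,a-8:c+8,::-1],None,fx=6,fy=6,interpolation=cv2.INTER_CUBIC))
E
```

```text
scene0 dock table z 0.0002817109398430828
969 ((608.6591796875, -155.584228515625), (269.0110168457031, 117.8155288696289), 13.071711540222168) [ 0.468 -0.21   0.012] [ 0.727 -0.068  0.09 ]
0.0 2380 [[0.4, -0.278], [0.549, -0.136], [0.697, -0.036]]
0.01 101 [[0.476, -0.162], [0.564, -0.132], [0.673, -0.116]]
0.02 355 [[0.479, -0.187], [0.556, -0.144], [0.671, -0.12]]
0.03 231 [[0.493, -0.193], [0.609, -0.143], [0.719, -0.089]]
0.04 36 [[0.566, -0.167], [0.598, -0.145], [0.72, -0.083]]
0.05 45 [[0.578, -0.18], [0.611, -0.145], [0.723, -0.093]]
0.06 165 [[0.581, -0.18], [0.607, -0.158], [0.723, -0.093]]
0.07 36 [[0.574, -0.172], [0.58, -0.142], [0.724, -0.072]]
0.08 20 [[0.712, -0.101], [0.717, -0.092], [0.726, -0.069]]
scene0 pan table z 0.0012837072314627607
755 ((546.3674926757812, 113.39149475097656), (193.3258056640625, 261.44354248046875), 71.3984375) [ 0.403 -0.013  0.008] [0.664 0.243 0.035]
0.0 4567 [[0.39, 0.008], [0.535, 0.129], [0.67, 0.241]]
0.01 236 [[0.417, 0.031], [0.532, 0.152], [0.652, 0.232]]
0.02 362 [[0.415, 0.015], [0.534, 0.128], [0.659, 0.231]]
0.03 44 [[0.427, 
[... 545 characters left out ...]
.57, -0.179], [0.577, -0.156], [0.634, -0.138]]
0.06 135 [[0.571, -0.179], [0.602, -0.161], [0.628, -0.139]]
0.07 26 [[0.57, -0.174], [0.575, -0.155], [0.581, -0.137]]
side0 pan table z 0.0015347901896862748
1057 ((546.6461181640625, 141.43447875976562), (368.9529724121094, 321.83154296875), 15.6338472366333) [ 0.393 -0.005  0.008] [0.759 0.327 0.035]
0.0 5075 [[0.396, -0.022], [0.547, 0.146], [0.723, 0.319]]
0.01 409 [[0.411, 0.024], [0.544, 0.13], [0.702, 0.231]]
0.02 401 [[0.41, 0.015], [0.532, 0.124], [0.662, 0.232]]
0.03 70 [[0.393, -0.005], [0.639, 0.016], [0.708, 0.229]]
0.04 37 [[0.393, -0.005], [0.403, 0.005], [0.702, 0.025]]
0.05 15 [[0.393, -0.003], [0.693, 0.016], [0.705, 0.026]]
```

View pics/scene0c.png

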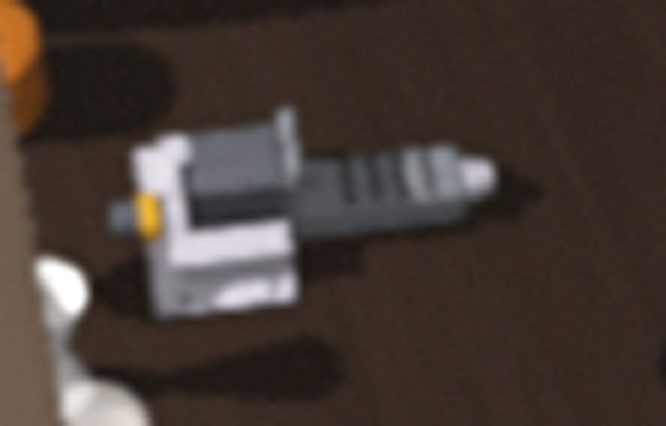

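The crop shows the wand on the right, the thumb tab at about (287,140), the dark button plate to its left at (240,170) and the light block. Next I'll get the yaws, and the shaker's position.

```bash
python3 - <<'E'
from h import *
for n in("scene0","side0"):
    p,d,K,E,W=load(n); q=W.reshape(-1,3); c=p.reshape(-1,3).astype(int)
    reg=lambda x0,x1,y0,y1,z0,z1:(q[:,0]>x0)&(q[:,0]<x1)&(q[:,1]>y0)&(q[:,1]<y1)&(q[:,2]>z0)&(q[:,2]<z1)
    w=q[reg(.46,.565,-.22,-.09,.02,.036)]; r_=cv2.minAreaRect((w[:,:2]*1000).astype(np.float32)); print(n,"wand",len(w),r_,np.median(w[:,2]))
    b=q[reg(.585,.64,-.22,-.1,.04,.08)]; print("button",len(b),cv2.minAreaRect((b[:,:2]*1000).astype(np.float32)),np.percentile(b[:,2],[5,50,80,95]).round(4))
    t=q[reg(.55,.583,-.22,-.1,.066,.085)]; print("tab",len(t),cv2.minAreaRect((t[:,:2]*1000).astype(np.float32)),np.percentile(t[:,2],[5,50,95]))
    bright=(c.min(1)>110)
    pn=q[reg(.40,.68,0.005,.25,.017,.034)&bright]; print("pan",len(pn),cv2.minAreaRect((pn[:,:2]*1000).astype(np.float32)))
    s=q[reg(.25,.6,.18,.45,.06,.15)]; print("shaker",len(s),s.min(0).round(3),s.max(0).round(3))
    k=q[reg(.3,1.,-.35,.35,.05,.28)&~reg(.46,.66,-.22,-.1,0,.09)]
    h,xe,ye=np.histogram2d(k[:,0],k[:,1],bins=[np.arange(.3,1.01,.05),np.arange(-.35,.36,.05)])
    zz=[(round(xe[i]+.025,3),round(ye[j]+.025,3),int(h[i,j])) for i in range(14) for j in range(14) if h[i,j]>20]; print(zz)
E
```

```text
scene0 wand 255 ((516.4313354492188, -145.5846405029297), (37.59164047241211, 95.59091186523438), 80.65218353271484) 0.027509911458323044
button 195 ((607.5643310546875, -160.68531799316406), (42.12164306640625, 48.92232894897461), 81.43270111083984) [0.0442 0.0622 0.0643 0.0661]
tab 28 ((577.3675537109375, -157.18817138671875), (46.50957489013672, 7.041585445404053), 81.06462097167969) [0.06874575 0.07140187 0.07648317]
pan 377 ((536.350341796875, 131.24899291992188), (159.0026092529297, 226.95925903320312), 74.48773193359375)
shaker 562 [0.387 0.281 0.06 ] [0.456 0.348 0.137]
[(np.float64(0.375), np.float64(0.275), 60), (np.float64(0.375), np.float64(0.325), 138), (np.float64(0.425), np.float64(0.275), 160), (np.float64(0.425), np.float64(0.325), 179), (np.float64(0.475), np.float64(0.325), 81), (np.float64(0.675), np.float64(-0.325), 83), (np.float64(0.675), np.float64(-0.275), 30), (np.float64(0.675), np.float64(0.025), 22), (np.float64(0.675), np.float64(0.325), 92), (np.float64(0.725), np.float64(-0.325), 64), (np.float64(0.725), np.float64(-0.275), 41), (np.float64(0.725), np.
[... 2830 characters left out ...]
at64(0.275), 313), (np.float64(0.725), np.float64(0.325), 252), (np.float64(0.775), np.float64(-0.325), 732), (np.float64(0.775), np.float64(-0.275), 983), (np.float64(0.775), np.float64(-0.225), 951), (np.float64(0.775), np.float64(-0.175), 930), (np.float64(0.775), np.float64(-0.125), 904), (np.float64(0.775), np.float64(-0.075), 817), (np.float64(0.775), np.float64(-0.025), 843), (np.float64(0.775), np.float64(0.025), 764), (np.float64(0.775), np.float64(0.075), 841), (np.float64(0.775), np.float64(0.125), 822), (np.float64(0.775), np.float64(0.175), 819), (np.float64(0.775), np.float64(0.225), 752), (np.float64(0.775), np.float64(0.275), 716), (np.float64(0.775), np.float64(0.325), 160)]
```

send_rows([
  {"rz": -7.75, "jaw": 0},
  {"rz": -7.75, "jaw": 0},
  {"dx": -0.7, "dy": 0.42, "jaw": 0},
  {"dx": -0.7, "dy": 0.42, "jaw": 0},
  {"dx": -0.7, "dy": 0.42, "jaw": 0},
  {"dx": -0.7, "dy": 0.42, "jaw": 0},
  {"dx": -0.7, "dy": 0.42, "jaw": 0},
  {"dx": -0.7, "dy": 0.42, "jaw": 0},
  {"dx": -0.7, "dy": 0.42, "jaw": 0},
  {"dx": -0.7, "dy": 0.42, "jaw": 0},
])

```text
invalid input
```

send_rows([
  {"dx": -0.7, "dy": 0.42, "jaw": 0},
  {"dx": -0.7, "dy": 0.42, "jaw": 0},
  {"dx": -0.7, "dy": 0.42, "jaw": 0},
  {"dx": -0.7, "dy": 0.42, "jaw": 0},
  {"dx": -0.7, "dy": 0.42, "jaw": 0},
  {"dx": -0.7, "dy": 0.42, "jaw": 0},
  {"dx": -0.7, "dy": 0.42, "jaw": 0},
  {"dx": -0.7, "dy": 0.42, "jaw": 0},
  {"dx": -0.7, "dy": 0.42, "jaw": 0},
  {"dx": -0.7, "dy": 0.42, "jaw": 0},
])

```text
invalid input
```

```bash
cat >> h.py <<'E'
from scipy.spatial.transform import Rotation as R
def go(s,x,y,z,yaw):
    M=R.from_rotvec(s["tool_rot"]).as_matrix(); th=np.degrees(np.arctan2(M[1,0],M[0,0]))
    e=(th-yaw+180)%360-180; a=np.radians(th)
    Y=np.array([[np.cos(a),np.sin(a),0],[np.sin(a),-np.cos(a),0],[0,0,-1]])
    print("t",s["t"],"pos",s["position"].round(4),"xang",th.round(2),"toolz",M[:,2].round(4),"F",s["force"].round(2),"gap",s["finger_gap"].round(4))
    print("rz needed",e.round(2),"units (present frame)",(Y@(np.array([x,y,z])-s["position"])/.05).round(3),"(rotate after/before negligible)")
E
python3 - <<'E'
from h import *
from cell import r
s=r.state(); go(s,.5966,-.1586,.12,81)
p,d=r.grab_frame("wrist");c=r.camera_info("wrist"); np.savez("w1.npz",p=p,d=d,K=c["K"],E=c["extrinsics"]); cv2.imwrite("pics/w1.png",p[:,:,::-1])
E
```

```text
Traceback (most recent call last):
  File "h.py", line 12, in go
    print("t",s["t"],"pos",s["position"].round(4),"xang",th.round(2),"toolz",M[:,2].round(4),"F",s["force"].round(2),"gap",s["finger_gap"].round(4))
                                                                                                                           ^^^^^^^^^^^^^^^^^^^^^
AttributeError: 'float' object has no attribute 'round'
```

```bash
sed -i 's/s\["finger_gap"\].round(4)/round(s["finger_gap"],4)/' h.py
```

send_rows([
  {"dx": 0, "dy": 0, "dz": 0, "rx": 0, "ry": 0, "rz": -7.75, "jaw": 0},
])

```text
t: 0.22
position: [0.2798, 0.6138, 0.2378]
tool_rot: [2.518, 1.878, -0.002]
force: [0.4, 0.2, 0.5]
finger_gap: 0.0803
```

All fields are needed in every row.

send_rows([
  {"dx": 0, "dy": 0, "dz": 0, "rx": 0, "ry": 0, "rz": -7.75, "jaw": 0},
  {"dx": -0.7, "dy": 0.42, "dz": 0, "rx": 0, "ry": 0, "rz": 0, "jaw": 0},
  {"dx": -0.7, "dy": 0.42, "dz": 0, "rx": 0, "ry": 0, "rz": 0, "jaw": 0},
  {"dx": -0.7, "dy": 0.42, "dz": 0, "rx": 0, "ry": 0, "rz": 0, "jaw": 0},
  {"dx": -0.7, "dy": 0.42, "dz": 0, "rx": 0, "ry": 0, "rz": 0, "jaw": 0},
  {"dx": -0.7, "dy": 0.42, "dz": 0, "rx": 0, "ry": 0, "rz": 0, "jaw": 0},
  {"dx": -0.7, "dy": 0.42, "dz": 0, "rx": 0, "ry": 0, "rz": 0, "jaw": 0},
  {"dx": -0.7, "dy": 0.42, "dz": 0, "rx": 0, "ry": 0, "rz": 0, "jaw": 0},
  {"dx": -0.7, "dy": 0.42, "dz": 0, "rx": 0, "ry": 0, "rz": 0, "jaw": 0},
  {"dx": -0.7, "dy": 0.42, "dz": 0, "rx": 0, "ry": 0, "rz": 0, "jaw": 0},
])

```text
t: 1.48
position: [0.4174, 0.272, 0.2383]
tool_rot: [-2.389, -2.04, 0.001]
force: [0.2, 0.1, -0.2]
finger_gap: 0.0003
```

send_rows([
  {"dx": -0.7, "dy": 0.42, "dz": 0, "rx": 0, "ry": 0, "rz": 0, "jaw": 0},
  {"dx": -0.7, "dy": 0.42, "dz": 0, "rx": 0, "ry": 0, "rz": 0, "jaw": 0},
  {"dx": -0.7, "dy": 0.42, "dz": 0, "rx": 0, "ry": 0, "rz": 0, "jaw": 0},
  {"dx": -0.7, "dy": 0.42, "dz": 0, "rx": 0, "ry": 0, "rz": 0, "jaw": 0},
  {"dx": -0.7, "dy": 0.42, "dz": 0, "rx": 0, "ry": 0, "rz": 0, "jaw": 0},
  {"dx": -0.7, "dy": 0.42, "dz": 0, "rx": 0, "ry": 0, "rz": 0, "jaw": 0},
  {"dx": -0.7, "dy": 0.42, "dz": 0, "rx": 0, "ry": 0, "rz": 0, "jaw": 0},
  {"dx": -0.7, "dy": 0.42, "dz": 0, "rx": 0, "ry": 0, "rz": 0, "jaw": 0},
  {"dx": -0.7, "dy": 0.42, "dz": 0, "rx": 0, "ry": 0, "rz": 0, "jaw": 0},
])

```text
t: 2.6
position: [0.5547, -0.0685, 0.2382]
tool_rot: [-2.389, -2.039, 0.001]
force: [-0.7, 0.0, -0.1]
finger_gap: 0.0004
```

```bash
python3 - <<'E'
from h import *
from cell import r
s=r.state(); go(s,.5966,-.1586,.12,81)
p,d=r.grab_frame("wrist");c=r.camera_info("wrist"); np.savez("w1.npz",p=p,d=d,K=c["K"],E=c["extrinsics"]); cv2.imwrite("pics/w1.png",p[:,:,::-1])
E
```

```text
t 2.6 pos [ 0.5547 -0.0685  0.2382] xang 80.98 toolz [-7.e-04  2.e-04 -1.e+00] F [-0.68  0.04 -0.09] gap 0.0004
rz needed -0.02 units (present frame) [-1.648  1.11   2.364] (rotate after/before negligible)
```

View pics/w1.png

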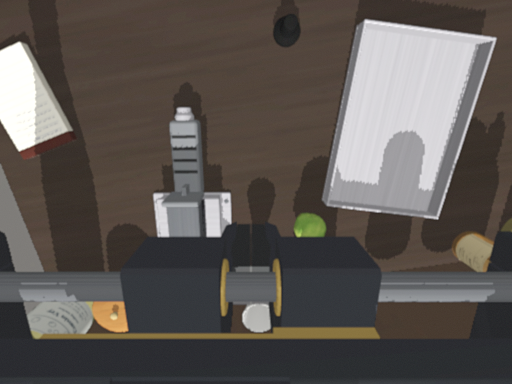

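The wrist view shows the wand from its tip at (184,112) to the tab at (186,195), the dock below it, and the whole pan with corners (362,25), (490,40), (438,215) and (326,205). I'll refine the poses from its depth.

```bash
python3 - <<'E'
from h import *
p,d,K,E,W=load("w1"); q=W.reshape(-1,3)
reg=lambda x0,x1,y0,y1,z0,z1:q[(q[:,0]>x0)&(q[:,0]<x1)&(q[:,1]>y0)&(q[:,1]<y1)&(q[:,2]>z0)&(q[:,2]<z1)]
mr=lambda w:[np.round(v,1).tolist() for v in cv2.minAreaRect((w[:,:2]*1000).astype(np.float32))]
w=reg(.475,.56,-.22,-.09,.022,.033);print("wand",len(w),mr(w),np.median(w[:,2]))
b=reg(.585,.66,-.22,-.1,.05,.069);print("button",len(b),mr(b) if len(b)>5 else 0,np.percentile(b[:,2],[5,50,95]) if len(b) else 0)
t=reg(.55,.60,-.22,-.1,.0695,.085);print("tab",len(t),mr(t),np.percentile(t[:,2],[5,50,95]))
pn=reg(.40,.68,.005,.25,.019,.03);print("pan",len(pn),mr(pn),np.median(pn[:,2]))
bl=reg(.57,.66,-.24,-.08,.026,.036);print("block",len(bl),mr(bl))
E
```

```text
wand 1774 [[518.3, -152.6], [36.7, 88.6], 81.2] 0.028203908406833483
button 942 [[604.5, -165.7], [40.2, 40.0], 81.7] [0.06088343 0.06230666 0.06346029]
tab 208 [[577.6, -160.9], [43.0, 6.1], 81.5] [0.06976549 0.07216811 0.07356616]
pan 2670 [[554.5, 117.0], [166.2, 264.5], 73.4] 0.0243908482614264
block 1155 [[603.4, -165.4], [83.8, 71.5], 81.2]
```

```bash
python3 - <<'E'
from h import *
from cell import r
print(r.state()["position"]);c=r.camera_info("wrist");p,d=r.grab_frame("wrist");s=r.state();print(s["position"])
K,E=c["K"],c["extrinsics"];np.savez("w2.npz",p=p,d=d,K=K,E=E);q=cloud(d,K,E).reshape(-1,3)
reg=lambda x0,x1,y0,y1,z0,z1:q[(q[:,0]>x0)&(q[:,0]<x1)&(q[:,1]>y0)&(q[:,1]<y1)&(q[:,2]>z0)&(q[:,2]<z1)]
mr=lambda w:[np.round(v,1).tolist() for v in cv2.minAreaRect((w[:,:2]*1000).astype(np.float32))]
w=reg(.475,.56,-.22,-.09,.022,.033);print("wand",len(w),mr(w))
b=reg(.585,.66,-.22,-.1,.05,.069);print("button",len(b),mr(b),np.median(b[:,2]))
t=reg(.55,.60,-.22,-.1,.0695,.085);print("tab",len(t),mr(t),np.median(t[:,2]))
pn=reg(.40,.68,.035,.25,.019,.03);print("pan",len(pn),mr(pn))
go(s,.5966,-.1586,.12,81)
E
```

```text
[ 0.55639858 -0.07270758  0.23828895]
[ 0.55545508 -0.07042973  0.23816192]
wand 1802 [[518.5, -147.9], [36.4, 87.7], 81.3]
button 970 [[604.3, -160.9], [40.2, 43.3], 81.1] 0.061826492704631225
tab 209 [[575.7, -156.9], [43.2, 6.7], 80.6] 0.07178972681237444
pan 2778 [[535.5, 131.4], [157.7, 226.5], 74.0]
t 2.7 pos [ 0.5555 -0.0704  0.2382] xang 80.79 toolz [-2.0e-04 -1.2e-03 -1.0e+00] F [-0.2   0.65 -0.23] gap 0.0006
rz needed -0.21 units (present frame) [-1.609  1.094  2.363] (rotate after/before negligible)
```

send_rows([
  {"dx": -0.41, "dy": 0.26, "dz": 0, "rx": 0, "ry": 0, "rz": 0, "jaw": 0},
  {"dx": -0.41, "dy": 0.26, "dz": 0, "rx": 0, "ry": 0, "rz": 0, "jaw": 0},
  {"dx": -0.41, "dy": 0.26, "dz": 0, "rx": 0, "ry": 0, "rz": 0, "jaw": 0},
  {"dx": -0.41, "dy": 0.26, "dz": 0, "rx": 0, "ry": 0, "rz": 0, "jaw": 0},
  {"dx": 0, "dy": 0, "dz": 0.7, "rx": 0, "ry": 0, "rz": 0, "jaw": 0},
  {"dx": 0, "dy": 0, "dz": 0.7, "rx": 0, "ry": 0, "rz": 0, "jaw": 0},
  {"dx": 0, "dy": 0, "dz": 0.7, "rx": 0, "ry": 0, "rz": 0, "jaw": 0},
  {"dx": 0, "dy": 0, "dz": 0.7, "rx": 0, "ry": 0, "rz": 0, "jaw": 0},
  {"dx": 0, "dy": 0, "dz": 0, "rx": 0, "ry": 0, "rz": 0, "jaw": 0},
  {"dx": 0, "dy": 0, "dz": 0, "rx": 0, "ry": 0, "rz": 0, "jaw": 0},
])

```text
t: 3.95
position: [0.5942, -0.1571, 0.0998]
tool_rot: [2.388, 2.039, 0.001]
force: [-0.5, -0.8, 0.0]
finger_gap: 0.0004
```

```bash
python3 - <<'E'
from h import *
from cell import r
go(r.state(),.5945,-.1595,.068,81)
E
```

```text
t 3.95 pos [ 0.5942 -0.1571  0.0998] xang 80.98 toolz [ 1.3e-03 -4.0e-04 -1.0e+00] F [-0.54 -0.77  0.  ] gap 0.0004
rz needed -0.02 units (present frame) [-0.047  0.013  0.637] (rotate after/before negligible)
```

send_rows([
  {"dx": -0.04, "dy": 0, "dz": 0.2, "rx": 0, "ry": 0, "rz": 0, "jaw": 0},
  {"dx": 0, "dy": 0, "dz": 0.2, "rx": 0, "ry": 0, "rz": 0, "jaw": 0},
  {"dx": 0, "dy": 0, "dz": 0.2, "rx": 0, "ry": 0, "rz": 0, "jaw": 0},
  {"dx": 0, "dy": 0, "dz": 0, "rx": 0, "ry": 0, "rz": 0, "jaw": 0},
])

```text
t: 4.45
position: [0.5918, -0.158, 0.0673]
tool_rot: [-2.387, -2.039, 0.002]
force: [-0.1, 0.1, -0.1]
finger_gap: 0.0003
```

send_rows([
  {"dx": 0, "dy": 0, "dz": 0.04, "rx": 0, "ry": 0, "rz": 0, "jaw": 0},
  {"dx": 0, "dy": 0, "dz": 0.04, "rx": 0, "ry": 0, "rz": 0, "jaw": 0},
  {"dx": 0, "dy": 0, "dz": 0, "rx": 0, "ry": 0, "rz": 0, "jaw": 0},
])

```text
t: 4.82
position: [0.5929, -0.1583, 0.0647]
tool_rot: [2.389, 2.04, 0.0]
force: [-0.5, -1.5, -0.6]
finger_gap: 0.0005
```

send_rows([
  {"dx": 0, "dy": 0, "dz": 0.04, "rx": 0, "ry": 0, "rz": 0, "jaw": 0},
  {"dx": 0, "dy": 0, "dz": 0, "rx": 0, "ry": 0, "rz": 0, "jaw": 0},
])

```text
t: 5.08
position: [0.5928, -0.1583, 0.0626]
tool_rot: [-2.389, -2.04, 0.0]
force: [0.1, -0.7, 0.1]
finger_gap: 0.0003
```

send_rows([
  {"dx": 0, "dy": 0, "dz": 0.03, "rx": 0, "ry": 0, "rz": 0, "jaw": 0},
  {"dx": 0, "dy": 0, "dz": 0, "rx": 0, "ry": 0, "rz": 0, "jaw": 0},
])

```text
t: 5.32
position: [0.5931, -0.1584, 0.0616]
tool_rot: [2.389, 2.04, 0.0]
force: [-0.5, -0.0, 1.8]
finger_gap: 0.0006
```

send_rows([
  {"dx": 0, "dy": 0, "dz": 0.03, "rx": 0, "ry": 0, "rz": 0, "jaw": 0},
  {"dx": 0, "dy": 0, "dz": 0, "rx": 0, "ry": 0, "rz": 0, "jaw": 0},
])

```text
t: 5.58
position: [0.5931, -0.1584, 0.06]
tool_rot: [2.389, 2.04, 0.0]
force: [-1.1, -0.3, 3.7]
finger_gap: 0.0005
```

send_rows([
  {"dx": 0, "dy": 0, "dz": 0.03, "rx": 0, "ry": 0, "rz": 0, "jaw": 0},
  {"dx": 0, "dy": 0, "dz": 0, "rx": 0, "ry": 0, "rz": 0, "jaw": 0},
])

```text
t: 5.82
position: [0.5932, -0.1585, 0.0586]
tool_rot: [2.389, 2.04, 0.001]
force: [-0.8, 0.3, 5.6]
finger_gap: 0.0005
```

send_rows([
  {"dx": 0, "dy": 0, "dz": 0.03, "rx": 0, "ry": 0, "rz": 0, "jaw": 0},
  {"dx": 0, "dy": 0, "dz": 0.03, "rx": 0, "ry": 0, "rz": 0, "jaw": 0},
  {"dx": 0, "dy": 0, "dz": 0.02, "rx": 0, "ry": 0, "rz": 0, "jaw": 0},
  {"dx": 0, "dy": 0, "dz": 0, "rx": 0, "ry": 0, "rz": 0, "jaw": 0},
])

```text
t: 6.32
position: [0.5933, -0.1585, 0.0552]
tool_rot: [2.389, 2.04, 0.001]
force: [-3.0, 1.3, 9.1]
finger_gap: 0.0001
```

```bash
python3 - <<'E'
from h import *
from cell import r
go(r.state(),.5945,-.1595,.068,81)
E
```

```text
t 6.325 pos [ 0.5933 -0.1585  0.0552] xang 80.99 toolz [ 7.e-04 -2.e-04 -1.e+00] F [-3.05  1.31  9.09] gap 0.0001
rz needed -0.01 units (present frame) [-0.016  0.027 -0.257] (rotate after/before negligible)
```

send_rows([
  {"dx": 0, "dy": 0, "dz": 0.024, "rx": 0, "ry": 0, "rz": 0, "jaw": 0},
  {"dx": 0, "dy": 0, "dz": 0, "rx": 0, "ry": 0, "rz": 0, "jaw": 0},
])

```text
t: 6.58
position: [0.5934, -0.1585, 0.0541]
tool_rot: [2.389, 2.04, 0.001]
force: [-3.9, 1.0, 8.8]
finger_gap: 0.0005
```

send_rows([
  {"dx": 0, "dy": 0, "dz": 0, "rx": 0, "ry": 0, "rz": 0, "jaw": 0},
])

```text
t: 6.7
position: [0.5934, -0.1585, 0.0542]
tool_rot: [2.388, 2.04, 0.001]
force: [-3.2, 0.8, 9.3]
finger_gap: 0.0007
```

send_rows([
  {"dx": 0, "dy": 0, "dz": 0.012, "rx": 0, "ry": 0, "rz": 0, "jaw": 0},
  {"dx": 0, "dy": 0, "dz": 0, "rx": 0, "ry": 0, "rz": 0, "jaw": 0},
])

```text
t: 6.95
position: [0.5934, -0.1585, 0.0537]
tool_rot: [2.389, 2.04, 0.001]
force: [-3.2, 1.8, 10.9]
finger_gap: 0.0004
```

send_rows([
  {"dx": 0, "dy": -0.03, "dz": 0, "rx": 0, "ry": 0, "rz": 0, "jaw": 0},
  {"dx": 0, "dy": -0.03, "dz": 0, "rx": 0, "ry": 0, "rz": 0, "jaw": 0},
  {"dx": 0, "dy": 0, "dz": 0, "rx": 0, "ry": 0, "rz": 0, "jaw": 0},
])

```text
t: 7.32
position: [0.5931, -0.1585, 0.0549]
tool_rot: [2.385, 2.036, 0.006]
force: [2.2, 1.6, 9.1]
finger_gap: 0.0004
```

send_rows([
  {"dx": 0, "dy": -0.03, "dz": 0, "rx": 0, "ry": 0, "rz": 0, "jaw": 0},
  {"dx": 0, "dy": 0, "dz": 0, "rx": 0, "ry": 0, "rz": 0, "jaw": 0},
])

```text
t: 7.58
position: [0.593, -0.1585, 0.0555]
tool_rot: [2.383, 2.035, 0.009]
force: [5.0, 0.5, 8.3]
finger_gap: -0.0
```

send_rows([
  {"dx": 0, "dy": 0, "dz": 0.03, "rx": 0, "ry": 0, "rz": 0, "jaw": 0},
  {"dx": 0, "dy": 0, "dz": 0, "rx": 0, "ry": 0, "rz": 0, "jaw": 0},
])

```text
t: 7.82
position: [0.593, -0.1585, 0.054]
tool_rot: [2.384, 2.035, 0.009]
force: [4.1, 1.0, 9.1]
finger_gap: 0.0006
```

```bash
python3 - <<'E'
from h import *
from cell import r
s=r.state();go(s,.5945,-.1595,.068,81);print(s["joint_pos"].round(4),s["effort"].round(2),s["wrist_torque"].round(2))
c=r.camera_info("wrist");p,d=r.grab_frame("wrist");q=cloud(d,c["K"],c["extrinsics"]).reshape(-1,3)
p,d=r.grab_frame("side");cv2.imwrite("pics/side1.png",cv2.resize(p[170:260,250:350,::-1],None,fx=6,fy=6,interpolation=cv2.INTER_CUBIC))
E
```

```text
t 7.825 pos [ 0.593  -0.1585  0.054 ] xang 80.97 toolz [ 0.0094 -0.002  -1.    ] F [4.12 1.   9.09] gap 0.0006
rz needed -0.03 units (present frame) [-0.015  0.033 -0.279] (rotate after/before negligible)
[-3.0230e-01  3.1820e-01  1.9027e+00  1.1000e-03  9.1120e-01 -1.7162e+00] [-1.140e+00 -4.015e+01 -2.282e+01 -5.600e-01  1.120e+00 -1.000e-02] [ 0.23 -0.6   0.01]
```

View pics/side1.png

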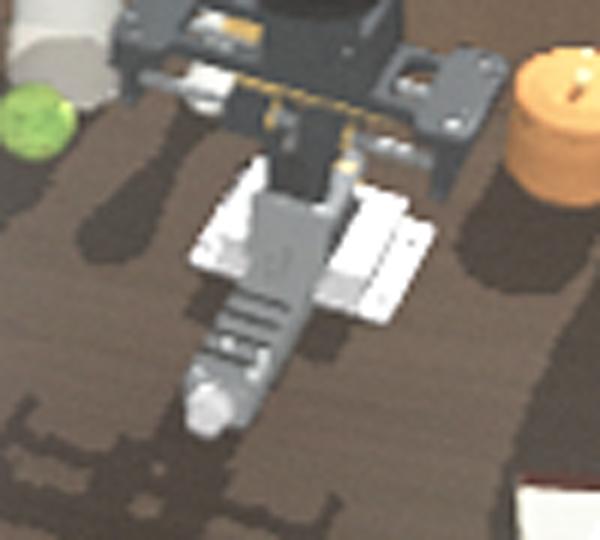

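The view shows the fingers standing behind the tab on the button, with the wand still seated. The tips are held by friction on the button, so I'll keep drawing gently while keeping it pressed.

send_rows([
  {"dx": 0, "dy": -0.03, "dz": 0.012, "rx": 0, "ry": 0, "rz": 0, "jaw": 0},
  {"dx": 0, "dy": -0.03, "dz": 0.012, "rx": 0, "ry": 0, "rz": 0, "jaw": 0},
  {"dx": 0, "dy": 0, "dz": 0, "rx": 0, "ry": 0, "rz": 0, "jaw": 0},
])

```text
t: 8.3
position: [0.592, -0.1585, 0.0539]
tool_rot: [2.381, 2.032, 0.013]
force: [6.9, 0.4, 10.2]
finger_gap: 0.0003
```

send_rows([
  {"dx": 0, "dy": -0.03, "dz": 0.01, "rx": 0, "ry": 0, "rz": 0, "jaw": 0},
  {"dx": 0, "dy": 0, "dz": 0, "rx": 0, "ry": 0, "rz": 0, "jaw": 0},
])

```text
t: 8.55
position: [0.5911, -0.1585, 0.0538]
tool_rot: [2.38, 2.032, 0.014]
force: [7.5, 0.8, 10.2]
finger_gap: 0.0005
```

send_rows([
  {"dx": 0, "dy": -0.03, "dz": 0.004, "rx": 0, "ry": 0, "rz": 0, "jaw": 0},
  {"dx": 0, "dy": -0.03, "dz": 0.004, "rx": 0, "ry": 0, "rz": 0, "jaw": 0},
  {"dx": 0, "dy": 0, "dz": 0, "rx": 0, "ry": 0, "rz": 0, "jaw": 0},
])

```text
t: 8.93
position: [0.5888, -0.1584, 0.0537]
tool_rot: [2.379, 2.031, 0.015]
force: [8.2, -0.9, 10.5]
finger_gap: 0.0004
```

send_rows([
  {"dx": 0, "dy": -0.03, "dz": 0.004, "rx": 0, "ry": 0, "rz": 0, "jaw": 0},
  {"dx": 0, "dy": 0, "dz": 0, "rx": 0, "ry": 0, "rz": 0, "jaw": 0},
])

```text
t: 9.18
position: [0.5877, -0.1583, 0.0538]
tool_rot: [2.378, 2.03, 0.016]
force: [8.3, -1.7, 11.0]
finger_gap: 0.0006
```

send_rows([
  {"dx": 0, "dy": -0.03, "dz": 0, "rx": 0, "ry": 0, "rz": 0, "jaw": 0},
  {"dx": 0, "dy": -0.03, "dz": 0, "rx": 0, "ry": 0, "rz": 0, "jaw": 0},
  {"dx": 0, "dy": 0, "dz": 0, "rx": 0, "ry": 0, "rz": 0, "jaw": 0},
])

```text
t: 9.55
position: [0.5846, -0.1579, 0.0537]
tool_rot: [2.378, 2.03, 0.015]
force: [8.7, -1.8, 11.8]
finger_gap: 0.0006
```

send_rows([
  {"dx": 0, "dy": -0.03, "dz": 0, "rx": 0, "ry": 0, "rz": 0, "jaw": 0},
  {"dx": 0, "dy": -0.03, "dz": 0, "rx": 0, "ry": 0, "rz": 0, "jaw": 0},
  {"dx": 0, "dy": 0, "dz": 0, "rx": 0, "ry": 0, "rz": 0, "jaw": 0},
])

```text
t: 9.93
position: [0.5817, -0.1575, 0.0537]
tool_rot: [2.378, 2.03, 0.015]
force: [8.5, -1.3, 12.1]
finger_gap: 0.0007
```

```bash
cat >> h.py <<'E'
def wandtip(p,d,K,E):
    q=cloud(d,K,E).reshape(-1,3)
    f=lambda x0,x1,y0,y1,z0,z1:q[(q[:,0]>x0)&(q[:,0]<x1)&(q[:,1]>y0)&(q[:,1]<y1)&(q[:,2]>z0)&(q[:,2]<z1)]
    w=f(.38,.55,-.22,-.09,.012,.034); print("wand xmin",w[:,0].min().round(4),np.sort(w[:,0])[5].round(4),cv2.minAreaRect((w[:,:2]*1000).astype(np.float32)))
E
python3 - <<'E'
from h import *
from cell import r
for n in("scene","side"):
    p,d,K,E,W=load(n+"0"); wandtip(p,d,K,E)
    p,d=r.grab_frame(n); wandtip(p,d,K,E)
go(r.state(),.58,-.157,.06,81)
E
```

```text
wand xmin 0.4681 0.4718 ((510.4276428222656, -144.61273193359375), (37.559326171875, 83.4273681640625), 80.65218353271484)
wand xmin 0.4586 0.4626 ((498.6979675292969, -142.73452758789062), (41.16157150268555, 78.83465576171875), 76.9543685913086)
wand xmin 0.4645 0.4672 ((507.8752746582031, -144.99075317382812), (38.27910614013672, 85.96066284179688), 83.1186294555664)
wand xmin 0.4537 0.4581 ((503.39678955078125, -144.15911865234375), (37.18194580078125, 97.50055694580078), 79.9011459350586)
t 10.025 pos [ 0.5817 -0.1575  0.0537] xang 80.97 toolz [ 0.0167 -0.0046 -0.9998] F [ 8.37 -1.67 10.71] gap 0.0004
rz needed -0.03 units (present frame) [ 0.004 -0.035 -0.126] (rotate after/before negligible)
```

The wand has come about 9.5 mm with the button held down. I'll keep drawing.

send_rows([
  {"dx": 0, "dy": -0.05, "dz": 0, "rx": 0, "ry": 0, "rz": 0, "jaw": 0},
  {"dx": 0, "dy": -0.05, "dz": -0.01, "rx": 0, "ry": 0, "rz": 0, "jaw": 0},
  {"dx": 0, "dy": -0.05, "dz": -0.01, "rx": 0, "ry": 0, "rz": 0, "jaw": 0},
  {"dx": 0, "dy": -0.05, "dz": -0.01, "rx": 0, "ry": 0, "rz": 0, "jaw": 0},
  {"dx": 0, "dy": -0.05, "dz": 0, "rx": 0, "ry": 0, "rz": 0, "jaw": 0},
  {"dx": 0, "dy": -0.05, "dz": 0, "rx": 0, "ry": 0, "rz": 0, "jaw": 0},
  {"dx": 0, "dy": 0, "dz": 0, "rx": 0, "ry": 0, "rz": 0, "jaw": 0},
])

```text
t: 10.9
position: [0.5575, -0.1526, 0.0492]
tool_rot: [-2.388, -2.039, 0.002]
force: [0.6, 0.3, 0.2]
finger_gap: 0.0003
```

send_rows([
  {"dx": 0, "dy": -0.06, "dz": 0, "rx": 0, "ry": 0, "rz": 0, "jaw": 0},
  {"dx": 0, "dy": -0.06, "dz": 0, "rx": 0, "ry": 0, "rz": 0, "jaw": 0},
  {"dx": 0, "dy": -0.06, "dz": 0, "rx": 0, "ry": 0, "rz": 0, "jaw": 0},
  {"dx": 0, "dy": -0.06, "dz": 0, "rx": 0, "ry": 0, "rz": 0, "jaw": 0},
  {"dx": 0, "dy": -0.06, "dz": 0, "rx": 0, "ry": 0, "rz": 0, "jaw": 0},
  {"dx": 0, "dy": -0.06, "dz": 0, "rx": 0, "ry": 0, "rz": 0, "jaw": 0},
  {"dx": 0, "dy": -0.06, "dz": 0, "rx": 0, "ry": 0, "rz": 0, "jaw": 0},
  {"dx": 0, "dy": -0.06, "dz": 0, "rx": 0, "ry": 0, "rz": 0, "jaw": 0},
  {"dx": 0, "dy": -0.06, "dz": 0, "rx": 0, "ry": 0, "rz": 0, "jaw": 0},
  {"dx": 0, "dy": -0.03, "dz": 0, "rx": 0, "ry": 0, "rz": 0, "jaw": 0},
])

```text
t: 12.15
position: [0.5305, -0.1485, 0.0502]
tool_rot: [2.389, 2.04, 0.0]
force: [0.9, -0.5, -0.3]
finger_gap: 0.0005
```

send_rows([
  {"dx": 0, "dy": 0.1, "dz": 0, "rx": 0, "ry": 0, "rz": 0, "jaw": 0},
  {"dx": 0, "dy": 0, "dz": -0.5, "rx": 0, "ry": 0, "rz": 0, "jaw": 0},
  {"dx": 0, "dy": 0, "dz": -0.8, "rx": 0, "ry": 0, "rz": 0, "jaw": 0.6},
  {"dx": 0, "dy": -0.3, "dz": -0.8, "rx": 0, "ry": 0, "rz": 0, "jaw": 0.6},
  {"dx": 0, "dy": 0, "dz": 0, "rx": 0, "ry": 0, "rz": 0, "jaw": 0.6},
])

```text
t: 12.78
position: [0.5231, -0.1477, 0.159]
tool_rot: [2.385, 2.036, 0.006]
force: [0.5, -0.2, -0.0]
finger_gap: 0.0282
```

```bash
python3 - <<'E'
from h import *
from cell import r
c=r.camera_info("wrist");p,d=r.grab_frame("wrist");s=r.state();np.savez("w3.npz",p=p,d=d,K=c["K"],E=c["extrinsics"]);cv2.imwrite("pics/w3.png",p[:,:,::-1])
q=cloud(d,c["K"],c["extrinsics"]).reshape(-1,3)
mr=lambda w:[np.round(v,1).tolist() for v in cv2.minAreaRect((w[:,:2]*1000).astype(np.float32))]
f=lambda x0,x1,y0,y1,z0,z1:q[(q[:,0]>x0)&(q[:,0]<x1)&(q[:,1]>y0)&(q[:,1]<y1)&(q[:,2]>z0)&(q[:,2]<z1)]
w=f(.38,.53,-.22,-.09,.024,.033);print(len(w),mr(w),w[:,0].min());t=f(.48,.56,-.22,-.09,.066,.08);print("tab",len(t),mr(t) if len(t)>5 else 0)
for n in("scene","side"):
    _,_,K,E,_=load(n+"0");p,d=r.grab_frame(n);q=cloud(d,K,E).reshape(-1,3)
    w=f(.38,.5,-.22,-.09,.022,.034);t=f(.48,.545,-.22,-.09,.063,.08);print(n,mr(w),w[:,0].min(),"tab",len(t),mr(t) if len(t)>5 else 0)
go(r.state(),.477,-.139,.1,81)
E
```

```text
3601 [[460.5, -137.9], [42.0, 106.7], 80.9] 0.40747384321907687
tab 448 [[516.0, -147.3], [43.1, 7.4], 81.1]
scene [[454.8, -136.9], [38.3, 90.9], 79.8] 0.40980964363969563 tab 29 [[517.2, -146.6], [48.2, 6.5], 81.7]
side [[453.4, -135.1], [36.3, 99.5], 80.3] 0.40425009285813873 tab 52 [[515.8, -144.9], [43.5, 14.1], 80.7]
t 12.925 pos [ 0.5204 -0.1468  0.1542] xang 80.99 toolz [-1.2e-03  4.0e-04 -1.0e+00] F [-0.4   0.26 -0.19] gap 0.0404
rz needed -0.01 units (present frame) [ 0.018 -0.881  1.084] (rotate after/before negligible)
```

View pics/w3.png

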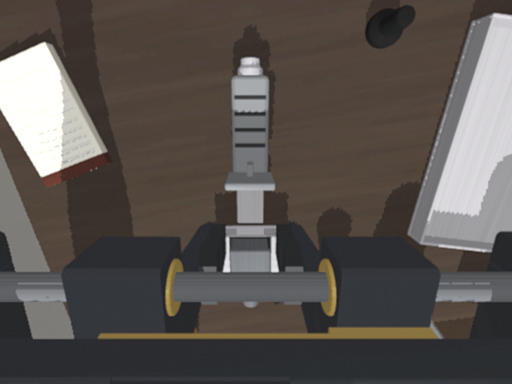

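The wand is out: its tab is at (250,182) with the bare tongue between it and the dock, and it has moved about 61 mm. Next I'll grasp it.

send_rows([
  {"dx": 0, "dy": -0.55, "dz": 0, "rx": 0, "ry": 0, "rz": 0, "jaw": 0.7},
  {"dx": 0, "dy": -0.54, "dz": 0, "rx": 0, "ry": 0, "rz": 0, "jaw": 0.7},
  {"dx": 0, "dy": 0, "dz": 0.5, "rx": 0, "ry": 0, "rz": 0, "jaw": 0.7},
  {"dx": 0, "dy": 0, "dz": 0.5, "rx": 0, "ry": 0, "rz": 0, "jaw": 0.7},
  {"dx": 0, "dy": 0, "dz": 0.5, "rx": 0, "ry": 0, "rz": 0, "jaw": 0.7},
  {"dx": 0, "dy": 0, "dz": 0, "rx": 0, "ry": 0, "rz": 0, "jaw": 0.7},
])

```text
t: 13.68
position: [0.4638, -0.1373, 0.0764]
tool_rot: [-2.384, -2.035, 0.006]
force: [-0.2, 1.3, 0.6]
finger_gap: 0.0618
```

```bash
python3 - <<'E'
from h import *
from cell import r
go(r.state(),.4664,-.1384,.005,81)
E
```

```text
t 13.675 pos [ 0.4638 -0.1373  0.0764] xang 80.99 toolz [-0.0078  0.0028 -1.    ] F [-0.22  1.34  0.64] gap 0.0618
rz needed -0.01 units (present frame) [-0.015  0.054  1.428] (rotate after/before negligible)
```

send_rows([
  {"dx": 0, "dy": 0, "dz": 0.4, "rx": 0, "ry": 0, "rz": 0, "jaw": 0.7},
  {"dx": 0, "dy": 0, "dz": 0.4, "rx": 0, "ry": 0, "rz": 0, "jaw": 0.7},
  {"dx": 0, "dy": 0, "dz": 0.4, "rx": 0, "ry": 0, "rz": 0, "jaw": 0.7},
  {"dx": 0, "dy": 0, "dz": 0, "rx": 0, "ry": 0, "rz": 0, "jaw": 0.7},
  {"dx": 0, "dy": 0, "dz": 0, "rx": 0, "ry": 0, "rz": 0, "jaw": 0.7},
])

```text
t: 14.3
position: [0.4676, -0.1386, 0.0208]
tool_rot: [2.389, 2.04, 0.001]
force: [0.9, 0.6, -0.3]
finger_gap: 0.0612
```

```bash
python3 - <<'E'
from h import *
from cell import r
go(r.state(),.4664,-.1384,.005,81)
E
```

```text
t 14.3 pos [ 0.4676 -0.1386  0.0208] xang 80.99 toolz [ 6.e-04 -2.e-04 -1.e+00] F [ 0.94  0.63 -0.32] gap 0.0612
rz needed -0.01 units (present frame) [ 0.    -0.024  0.316] (rotate after/before negligible)
```

send_rows([
  {"dx": 0, "dy": -0.02, "dz": 0.15, "rx": 0, "ry": 0, "rz": 0, "jaw": 0.7},
  {"dx": 0, "dy": 0, "dz": 0.14, "rx": 0, "ry": 0, "rz": 0, "jaw": 0.7},
  {"dx": 0, "dy": 0, "dz": 0, "rx": 0, "ry": 0, "rz": 0, "jaw": 0.7},
  {"dx": 0, "dy": 0, "dz": 0, "rx": 0, "ry": 0, "rz": 0, "jaw": 0.3},
  {"dx": 0, "dy": 0, "dz": 0, "rx": 0, "ry": 0, "rz": 0, "jaw": 0.2},
  {"dx": 0, "dy": 0, "dz": 0, "rx": 0, "ry": 0, "rz": 0, "jaw": 0.1},
  {"dx": 0, "dy": 0, "dz": 0, "rx": 0, "ry": 0, "rz": 0, "jaw": 0},
  {"dx": 0, "dy": 0, "dz": 0, "rx": 0, "ry": 0, "rz": 0, "jaw": 0},
], squeeze=15)

```text
t: 15.3
position: [0.4662, -0.1384, 0.0058]
tool_rot: [2.389, 2.04, 0.0]
force: [-0.5, -0.9, 1.6]
finger_gap: 0.036
```

send_rows([
  {"dx": 0, "dy": 0, "dz": -0.1, "rx": 0, "ry": 0, "rz": 0, "jaw": 0},
  {"dx": 0, "dy": 0, "dz": -0.3, "rx": 0, "ry": 0, "rz": 0, "jaw": 0},
  {"dx": 0, "dy": 0, "dz": -0.5, "rx": 0, "ry": 0, "rz": 0, "jaw": 0},
  {"dx": 0, "dy": 0, "dz": -0.5, "rx": 0, "ry": 0, "rz": 0, "jaw": 0},
  {"dx": 0, "dy": 0, "dz": -0.5, "rx": 0, "ry": 0, "rz": 0, "jaw": 0},
  {"dx": 0, "dy": 0, "dz": -0.3, "rx": 0, "ry": 0, "rz": 0, "jaw": 0},
  {"dx": 0, "dy": 0, "dz": 0, "rx": 0, "ry": 0, "rz": 0, "jaw": 0},
], squeeze=25)

```text
t: 16.18
position: [0.4671, -0.1386, 0.1172]
tool_rot: [2.387, 2.038, 0.003]
force: [0.1, 0.4, -1.7]
finger_gap: 0.0355
```

send_rows([
  {"dx": 0.3, "dy": 0, "dz": 0, "rx": 0, "ry": 0, "rz": 0, "jaw": 0},
  {"dx": 0.6, "dy": 0.015, "dz": 0, "rx": 0, "ry": 0, "rz": 0, "jaw": 0},
  {"dx": 0.7, "dy": 0.015, "dz": 0, "rx": 0, "ry": 0, "rz": 0, "jaw": 0},
  {"dx": 0.8, "dy": 0.015, "dz": 0, "rx": 0, "ry": 0, "rz": 0, "jaw": 0},
  {"dx": 0.8, "dy": 0.015, "dz": 0, "rx": 0, "ry": 0, "rz": 0, "jaw": 0},
  {"dx": 0.8, "dy": 0.015, "dz": 0, "rx": 0, "ry": 0, "rz": 0, "jaw": 0},
  {"dx": 0.7, "dy": 0.015, "dz": 0, "rx": 0, "ry": 0, "rz": 0, "jaw": 0},
  {"dx": 0.6, "dy": 0, "dz": 0, "rx": 0, "ry": 0, "rz": 0, "jaw": 0},
  {"dx": 0.3, "dy": 0, "dz": 0, "rx": 0, "ry": 0, "rz": 3.5, "jaw": 0},
  {"dx": 0, "dy": 0, "dz": 0, "rx": 0, "ry": 0, "rz": 3.5, "jaw": 0},
])

```text
t: 17.42
position: [0.5129, 0.1396, 0.1139]
tool_rot: [-2.508, -1.889, 0.004]
force: [-0.1, -0.5, -2.4]
finger_gap: 0.0356
```

send_rows([
  {"dx": 0, "dy": 0, "dz": 0, "rx": 0, "ry": 0, "rz": 0, "jaw": 0},
  {"dx": 0, "dy": 0, "dz": 0, "rx": 0, "ry": 0, "rz": 0, "jaw": 0},
])

```text
t: 17.68
position: [0.5134, 0.1378, 0.1147]
tool_rot: [-2.507, -1.891, 0.002]
force: [0.0, -0.5, -3.0]
finger_gap: 0.036
```

```bash
python3 - <<'E'
from h import *
from cell import r
go(r.state(),.5144,.1379,.05,74)
p,d=r.grab_frame("wrist");cv2.imwrite("pics/w4.png",p[:,:,::-1])
E
```

```text
t 17.675 pos [0.5134 0.1378 0.1147] xang 74.05 toolz [-1.8e-03 -3.0e-04 -1.0e+00] F [ 0.01 -0.55 -3.01] gap 0.036
rz needed 0.05 units (present frame) [0.008 0.018 1.294] (rotate after/before negligible)
```

View pics/w4.png

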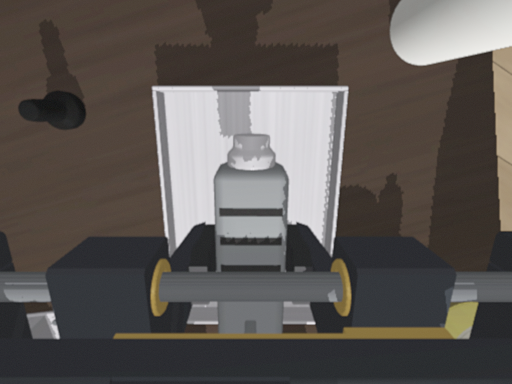

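The wand hangs straight and centred over the pan; its tip is at (251,150), inside the walls. I'll lower it.

send_rows([
  {"dx": 0, "dy": 0.01, "dz": 0.4, "rx": 0, "ry": 0, "rz": 0, "jaw": 0},
  {"dx": 0, "dy": 0, "dz": 0.4, "rx": 0, "ry": 0, "rz": 0, "jaw": 0},
  {"dx": 0, "dy": 0, "dz": 0.4, "rx": 0, "ry": 0, "rz": 0, "jaw": 0},
  {"dx": 0, "dy": 0, "dz": 0.4, "rx": 0, "ry": 0, "rz": 0, "jaw": 0},
  {"dx": 0, "dy": 0, "dz": 0.2, "rx": 0, "ry": 0, "rz": 0, "jaw": 0},
  {"dx": 0, "dy": 0, "dz": 0.1, "rx": 0, "ry": 0, "rz": 0, "jaw": 0},
  {"dx": 0, "dy": 0, "dz": 0, "rx": 0, "ry": 0, "rz": 0, "jaw": 0},
  {"dx": 0, "dy": 0, "dz": 0, "rx": 0, "ry": 0, "rz": 0, "jaw": 0},
])

```text
t: 18.73
position: [0.5155, 0.1376, 0.0214]
tool_rot: [2.509, 1.89, 0.002]
force: [0.0, 0.4, -1.3]
finger_gap: 0.036
```

send_rows([
  {"dx": 0, "dy": 0, "dz": 0.05, "rx": 0, "ry": 0, "rz": 0, "jaw": 0},
  {"dx": 0, "dy": 0, "dz": 0.05, "rx": 0, "ry": 0, "rz": 0, "jaw": 0},
  {"dx": 0, "dy": 0, "dz": 0, "rx": 0, "ry": 0, "rz": 0, "jaw": 0},
])

```text
t: 19.1
position: [0.5145, 0.1374, 0.0154]
tool_rot: [-2.509, -1.89, 0.001]
force: [1.3, -0.1, -1.6]
finger_gap: 0.0358
```

send_rows([
  {"dx": 0, "dy": 0, "dz": 0.04, "rx": 0, "ry": 0, "rz": 0, "jaw": 0},
  {"dx": 0, "dy": 0, "dz": 0.04, "rx": 0, "ry": 0, "rz": 0, "jaw": 0},
  {"dx": 0, "dy": 0, "dz": 0, "rx": 0, "ry": 0, "rz": 0, "jaw": 0},
  {"dx": 0, "dy": 0, "dz": 0, "rx": 0, "ry": 0, "rz": 0, "jaw": 0},
])

```text
t: 19.6
position: [0.5148, 0.1375, 0.0116]
tool_rot: [-2.509, -1.89, 0.0]
force: [0.7, -0.7, -1.9]
finger_gap: 0.0358
```

send_rows([
  {"dx": 0, "dy": 0, "dz": 0.02, "rx": 0, "ry": 0, "rz": 0, "jaw": 0},
  {"dx": 0, "dy": 0, "dz": 0, "rx": 0, "ry": 0, "rz": 0, "jaw": 0},
])

```text
t: 19.85
position: [0.5147, 0.1375, 0.0106]
tool_rot: [2.509, 1.89, -0.0]
force: [-0.2, 0.2, -1.9]
finger_gap: 0.0356
```

send_rows([
  {"dx": 0, "dy": 0, "dz": 0.02, "rx": 0, "ry": 0, "rz": 0, "jaw": 0},
  {"dx": 0, "dy": 0, "dz": 0, "rx": 0, "ry": 0, "rz": 0, "jaw": 0},
])

```text
t: 20.1
position: [0.5147, 0.1374, 0.0095]
tool_rot: [-2.509, -1.89, 0.0]
force: [-0.5, 0.1, -3.3]
finger_gap: 0.0356
```

send_rows([
  {"dx": 0, "dy": 0, "dz": 0.02, "rx": 0, "ry": 0, "rz": 0, "jaw": 0},
  {"dx": 0, "dy": 0, "dz": 0, "rx": 0, "ry": 0, "rz": 0, "jaw": 0},
])

```text
t: 20.35
position: [0.5149, 0.1375, 0.0088]
tool_rot: [2.509, 1.89, 0.0]
force: [-0.2, 0.3, -0.5]
finger_gap: 0.036
```

send_rows([
  {"dx": 0, "dy": 0, "dz": 0.01, "rx": 0, "ry": 0, "rz": 0, "jaw": 0},
  {"dx": 0, "dy": 0, "dz": 0, "rx": 0, "ry": 0, "rz": 0, "jaw": 0},
])

```text
t: 20.6
position: [0.5149, 0.1375, 0.0088]
tool_rot: [2.509, 1.89, 0.0]
force: [-2.9, -1.1, 5.5]
finger_gap: 0.0362
```

It rests on the pan floor (TCP z 8.8 mm, as predicted). I'll release it.

send_rows([
  {"dx": 0, "dy": 0, "dz": -0.01, "rx": 0, "ry": 0, "rz": 0, "jaw": 0.3},
  {"dx": 0, "dy": 0, "dz": 0, "rx": 0, "ry": 0, "rz": 0, "jaw": 0.5},
  {"dx": 0, "dy": 0, "dz": 0, "rx": 0, "ry": 0, "rz": 0, "jaw": 0.65},
  {"dx": 0, "dy": 0, "dz": 0, "rx": 0, "ry": 0, "rz": 0, "jaw": 0.65},
  {"dx": 0, "dy": 0, "dz": -0.2, "rx": 0, "ry": 0, "rz": 0, "jaw": 0.65},
  {"dx": 0, "dy": 0, "dz": -0.5, "rx": 0, "ry": 0, "rz": 0, "jaw": 0.65},
  {"dx": 0, "dy": 0, "dz": -0.8, "rx": 0, "ry": 0, "rz": 0, "jaw": 0.65},
  {"dx": 0, "dy": 0, "dz": -0.8, "rx": 0, "ry": 0, "rz": 0, "jaw": 0.65},
  {"dx": 0, "dy": 0, "dz": -0.8, "rx": 0, "ry": 0, "rz": 0, "jaw": 0.65},
  {"dx": 0, "dy": 0, "dz": 0, "rx": 0, "ry": 0, "rz": 0, "jaw": 0.65},
])

```text
t: 21.85
position: [0.5179, 0.1381, 0.1686]
tool_rot: [2.506, 1.888, 0.013]
force: [0.8, -0.3, 0.3]
finger_gap: 0.0572
```

```bash
python3 - <<'E'
from h import *
from cell import r
p,d=r.grab_frame("scene");q,_=r.grab_frame("side")
cv2.imwrite("pics/end.png",np.hstack([cv2.resize(p[130:310,180:380,::-1],(400,360)),cv2.resize(q[140:270,110:310,::-1],(400,260))[:260].copy() if 0 else cv2.copyMakeBorder(cv2.resize(q[140:270,110:310,::-1],(400,260)),0,100,0,0,cv2.BORDER_CONSTANT)]))
_,_,K,E,_=load("scene0");w=cloud(d,K,E).reshape(-1,3);s=(w[:,0]>.43)&(w[:,0]<.64)&(w[:,1]>.09)&(w[:,1]<.19)&(w[:,2]>.026)&(w[:,2]<.036)
print(s.sum(),np.median(w[s,2]),cv2.minAreaRect((w[s,:2]*1000).astype(np.float32)));go(r.state(),.51,.13,.1,74)
E
```

```text
363 0.030284688576714736 ((530.2247314453125, 158.0423583984375), (91.56045532226562, 198.9380340576172), 79.80661010742188)
t 21.95 pos [0.5149 0.1375 0.1642] xang 73.99 toolz [ 1.2e-03  3.0e-04 -1.0e+00] F [ 0.26  0.04 -1.2 ] gap 0.0572
rz needed -0.01 units (present frame) [-0.171 -0.053  1.284] (rotate after/before negligible)
```

View pics/end.png

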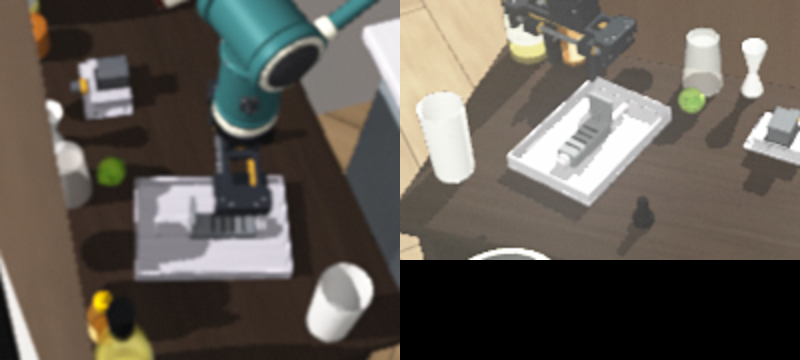

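The wand lies upright and lengthwise inside the pan. The visible bystanders are in place, and the arm is clear and touching nothing.

```bash
python3 -c "
from cell import r
print(r.finish_job())"
```

```text
the job is handed in; nothing more can be done
None
```

The wand is unclipped and lies in the rinse pan, right side up and lengthwise. The job was handed in at about 22 s of the 54 s allowed, and no verdict was given.

- **Button:** I felt its top at a height of about 61.5 mm and pressed it about 8 mm down. Vertical force read about 9–12 N, at or just past the hard stop. It stayed down while the first 9.5 mm or so of the wand came out.
- **Draw:** The wand came straight back about 61 mm by its tab, clear of the socket. The tips first stuck on the button by friction, so the sideways force reached about 8.7 N. They then slipped off the button's front edge a little quickly, in a jump of several mm.
- **Placing:** I gripped the wand at a measured 36 mm, lowered it in small steps and opened the jaws after it touched the pan floor. Contact came at the predicted height, and I pressed briefly at 5.5 N.

**Last checks:** The final pictures show the wand flat and upright in the pan, with the dock and the other bar things in view where they were. The arm was about 16 cm up, with only noise on its force reading. My depth fit of the wand in the pan was muddled by the pan wall and the gripper. It gave only a top height of about 30 mm (31 mm expected), so the alignment rests on the tool pose and the pictures.

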